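# Snug the wrench and pull up the clamp nut

## Task

The strap clamp on the brass block needs tightening. Roll the knurled worm of the adjustable wrench that sits on its nut, top of the worm towards the handle end, until the jaw is snug on the nut; only then swing that wrench's handle clockwise (seen from above) until it comes up against its stop, and let go. Leave the other wrench, on the blue block's clamp, where it is.

Things in the scene. Friction and masses are not known exactly. Their poses are not given: they have to be found in the camera images.
- brass_worm_top (a point): Crown of the worm of the brass clamp's wrench: ribbed brass-coloured roller, 30 mm diameter, 30 wide, 7 proud of the head. Axes: z up, -x to the handle end, y = its axle; nut axis 56 mm off at +x. Friction drive: shut fingertips pressed 3-5 mm down (more if it slips) (wrench yields: 6 N, then 3 N/mm, to 5 mm), dragged to -x across the crown. At most 2.5 rad, a few strokes; at the end it slips. Stays put.
- brass_handle (a point): Mid-handle of that wrench, half-way up: flat steel, 28 mm wide (y), 14 thick (z), about 80 above the table, straight from 70 mm ahead (+x) to 60 behind, nothing beneath. Axes as the worm point's. The wrench pivots on the nut's vertical axis, 185 mm away along +x. Tightening moves the handle towards its own +y; takes about 5 N here; stays where left. Dragging the worm along x does not turn it.
- brass_jaw (a joint): Travel of that wrench's moving jaw, m: 0 = open (7.5 mm clear of the nut), 0.0075 = shut on the nut (a stop). Starts at 0 to 0.0025. 0.003 m per rad of worm.
- brass_wrench (a joint): Turn of that wrench about the nut, rad, growing clockwise as seen from above. Starts at 0 to 0.1; 0.6 = hard stop, nut tight.
- blue_handle (a point): Mid-handle of the other, identical wrench, on the clamp of the blue plastic block; to be left where it is. Each clamp stands on a dark steel plate 180 x 120 x 20 mm, its block (brass or blue) 90 x 96 x 28 mm under a grey strap, beyond the nut as seen from the robot. Which is on the left varies.

How it is judged:
On the way, in this order (a step that is already met when the one before it is completed fails the run):
1. the jaw is snug on the brass clamp's nut, the wrench not yet turned (value of joint brass_jaw above 0.006 m and value of joint brass_wrench below 0.25 rad), for 0.2 s.
2. the wrench has been swung clockwise up to its stop (value of joint brass_wrench above 0.45 rad), for 0.2 s.
At the end, for the whole second after the job is handed in: The brass clamp's wrench has its jaw within 1.5 mm of fully shut on the nut and stands within 0.15 rad (8.6 degrees) of its clockwise stop, at rest; the blue clamp's wrench handle is within 20 mm of where it was (value of joint brass_jaw above 0.006 m and value of joint brass_wrench above 0.45 rad and velocity of joint brass_wrench below 0.05 rad/s and distance of blue_handle from where it was at the start of the episode below 0.02 m); the robot touches nothing.
It fails at once if the wrench is swung (beyond 0.25 rad) while its jaw is still loose on the nut (value of joint brass_wrench above 0.25 rad and value of joint brass_jaw below 0.0055 m).
It fails at once if the other wrench's handle is moved by more than 20 mm (distance of blue_handle from where it was at the start of the episode above 0.02 m).
It also fails if it takes over 64 s, if anything falls off the work surface, if the arm or the gripper's body presses on something with over 40 N, if the wrist force passes 120 N, or if a joint passes its speed limit or range.

## Robot

A 6-joint arm with a two-finger parallel gripper is mounted at the origin on the work surface. World frame = base frame: x ahead of the robot, y to its left, z up, the work surface at z = 0. Lengths are in m, angles in rad, forces in N, time in s.
With the tool pointing down it reaches from about 0.325 to 0.775 m from the base axis. Payload 5.5 kg.
Tool frame: the origin (TCP) lies between the finger pads; the fingertips stand 8 mm ahead of it and the grasp point (between the pads) lies 11 mm behind it (tcp_to_tips is the distance from the TCP to the fingertips, in m); z points along the fingers, y is the direction in which the jaws open and shut (so a half turn about z gives the same grasp; the last joint's range is limited). The gripper opens to 88 mm and grips with 3 to 60 N. Pads are 20 mm wide; open, the fingers measure 115 mm over their backs; the gripper's body (75 mm by 178 mm) begins 61 mm behind the grasp point.
Start: joints at [1.192, 0.091, 1.231, -0, 1.82, -0.057], TCP at [0.19, 0.569, 0.231] pointing down, gripper open.
Joint ranges: [-2.87, 2.87], [-0.86, 2.18], [0.17, 2.46], [-1.51, 4.65], [0.06, 2.69], [-2.65, 2.65]. Speed limits (rad/s): [2.57, 2.57, 3.01, 3.14, 3.14, 3.14].

## Interface

Orientations are given as a unit quaternion [w, x, y, z].
In Python, from bench import * gives the robot as it stands. Calls block until the motion is done:
- move_to(position, orientation): joint-space move of the TCP to a pose.
- move_l(position, speed=0.15, orientation=None): straight line of the TCP; orientation=None keeps the orientation; speed is the mean speed in m/s.
- movej(angles): joint-space move.
- gripper_open() and close(): open the fingers fully, or close them until they stop; the grip force is fixed at half the most.
- hold(seconds).
- inverse_kinematics(position, orientation): joint angles nearest the present ones, or None.
- state(): the state.
- get_image(name): name is "scene" or "top"; returns a dict with "frame" (400x640x3 uint8, blue, green, red), "depth" (400x640 float32, m along the optical axis (not along the pixel's ray), 0 where there is no reading), "camera_matrix" (3x3 intrinsics, pixels), "view" (4x4, takes a point from world to camera coordinates). Camera axes: x right, y up, looking along -z (the intrinsics and any distortion apply to the point x, -y, -z); pixel columns grow to the right and rows downward; lengths in m; the calibration is good to about 2 mm. A picture is of the moment at which its call begins.
A pose or a line that the arm cannot do raises IKError and nothing moves.
- job_done(): hands the job in, once; it reports no verdict.
The state is a dict: "time": time; "joint_pos": joint angles; "dq": joint speeds; "joint_torque": joint torques, N m; "ee_pos": TCP position; "ee_rot": TCP orientation; "ft_force": force on the tool from outside, world axes, zero at the start; "moment": the same for the moment, N m; "finger_gap": finger opening in m.
Only numpy, scipy, OpenCV 4.12 (cv2) and the standard library are available. Lean on these libraries where they do the work, as an engineer would, in place of code of your own. Each camera call takes 0.05 s, during which the arm holds its last target.

## Working session

There is one attempt and no reset: what is moved stays moved. The work goes in short steps, each a Python script; the robot and the scene stay as the last script left them, time stands still between calls to the robot, and variables do not carry over. Pictures are saved under pics/ and viewed, and the job is handed in when it is done.

```bash
mkdir -p pics; ls; cat > h.py <<'E'
from bench import *
import numpy as np, cv2
def cloud(im):
    K=np.array(im["camera_matrix"]);V=np.array(im["view"]);d=im["depth"]
    v,u=np.mgrid[0:d.shape[0],0:d.shape[1]]
    x=(u-K[0,2])/K[0,0]*d; y=(v-K[1,2])/K[1,1]*d
    P=np.stack([x,-y,-d,np.ones_like(d)],-1)
    return (P@np.linalg.inv(V).T)[...,:3]
E
python3 - <<'E'
from h import *
for n in("scene","top"):
    im=get_image(n); cv2.imwrite(f"pics/{n}0.png",im["frame"]); np.savez(n+"0.npz",**im)
    print(n,np.linalg.inv(im["view"]).round(3).tolist(),im["camera_matrix"],{k for k in im})
print(state())
E
```

```text
pics
scene [[0.593, -0.515, 0.619, 1.023], [0.805, 0.366, -0.467, -0.379], [0.014, 0.775, 0.631, 0.593], [0.0, 0.0, 0.0, 1.0]] [[398.64244478   0.         321.41603608]
 [  0.         398.64244478 198.47213365]
 [  0.           0.           1.        ]] {'frame', 'camera_matrix', 'depth', 'view'}
top [[0.015, 0.98, -0.197, 0.46], [-1.0, 0.018, 0.012, -0.041], [0.015, 0.197, 0.98, 0.774], [0.0, 0.0, 0.0, 1.0]] [[367.06815117   0.         325.01387855]
 [  0.         367.06815117 198.14181238]
 [  0.           0.           1.        ]] {'frame', 'camera_matrix', 'depth', 'view'}
{'time': 0.1, 'joint_pos': array([ 1.19232116e+00,  9.17506445e-02,  1.23175513e+00, -1.22866549e-05,
        1.81980549e+00, -5.67140755e-02]), 'dq': array([-2.04355646e-03, -2.69998112e-03, -1.48342564e-03,  9.72342205e-04,
       -5.83431171e-05,  1.20562675e-04]), 'joint_torque': array([ 1.54977417e-03, -4.47852159e+01, -4.07571280e+01,  7.00106425e-02,
        2.83817074e-02, -1.40808183e-04]), 'ee_pos': array([0.18966182, 0.56896607, 0.22964549]), 'ee_rot': array([-1.79693815e-04,  1.60188875e-01,  9.87086007e-01, -8.40329646e-04]), 'ft_force': array([-0.29176665,  0.63160303, -0.595489  ]), 'moment': array([-0.04257216,  0.00883833, -0.02225696]), 'finger_gap': 0.08774864087098085}
```

View pics/top0.png

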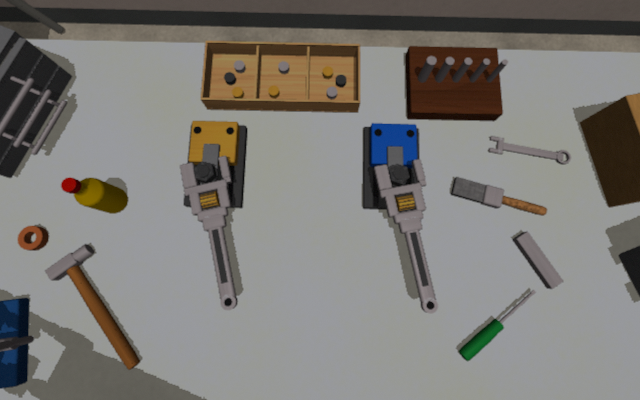

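View pics/scene0.png

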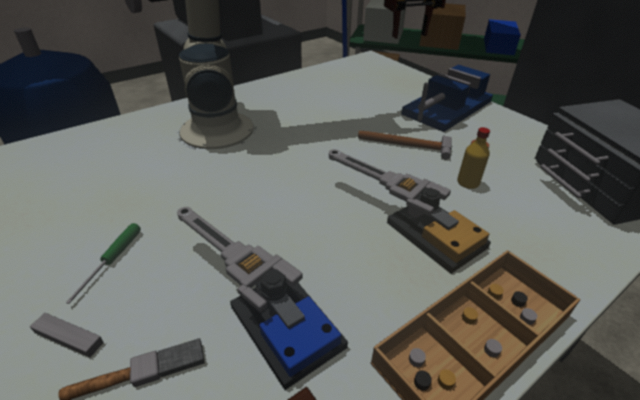

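The brass clamp is the left one in the top image: worm near (208,200), handle from (217,225) to the hole at (229,301), nut near (205,172). The blue one is at right, with its worm at (405,203). Next I'll measure.

```bash
python3 - <<'E'
from h import *
im=dict(np.load("top0.npz")); P=cloud(im); f=im["frame"]
hsv=cv2.cvtColor(f,cv2.COLOR_BGR2HSV)
m=((hsv[...,0]>10)&(hsv[...,0]<32)&(hsv[...,1]>110)&(hsv[...,2]>60))
roi=np.zeros_like(m); roi[186:214,190:226]=1; m&=roi
v,u=np.nonzero(m); print("worm px",u.mean(),v.mean(),len(u), u.min(),u.max(),v.min(),v.max())
q=P[m]; print(q.mean(0),np.median(q,0),q.min(0),q.max(0))
# handle: points with z in 0.07..0.1
z=P[...,2]; 
hm=(z>0.06)&(z<0.12); r=np.zeros_like(hm); r[228:312,195:250]=1; hm&=r
q=P[hm]; print(len(q),q.min(0),q.max(0),np.median(q[:,2]))
c,ax=q[:,:2].mean(0),np.linalg.svd(q[:,:2]-q[:,:2].mean(0),full_matrices=False)[2][0]
print(c,ax)
for pt in [(205,172),(229,301),(219,240),(224,270),(208,200),(208,196),(208,205),(195,185),(226,190)]: print(pt,P[pt[1],pt[0]].round(4))
big=cv2.resize(f[110:320,160:270],None,fx=5,fy=5,interpolation=cv2.INTER_CUBIC)[:, :]
cv2.imwrite("pics/crop.png",cv2.resize(f[150:240,170:250],None,fx=6.6,fy=6.6,interpolation=cv2.INTER_CUBIC))
im=dict(np.load("scene0.npz"));cv2.imwrite("pics/crops.png",cv2.resize(im["frame"][140:250,320:480],None,fx=5,fy=5,interpolation=cv2.INTER_CUBIC))
P=cloud(im);hsv=cv2.cvtColor(im["frame"],cv2.COLOR_BGR2HSV)
m=((hsv[...,0]>10)&(hsv[...,0]<32)&(hsv[...,1]>110)&(hsv[...,2]>60)); r=np.zeros_like(m); r[172:196,395:425]=1;m&=r
print(np.argwhere(m).mean(0),P[m].mean(0),P[m].max(0))
E
```

```text
worm px 208.50423728813558 199.65677966101694 236 200 219 191 207
[0.58888099 0.1683825  0.09694063] [0.58906703 0.17039876 0.09190084] [ 0.45961842 -0.04112766  0.07933056] [0.60746954 0.19023137 0.77378435]
1327 [0.39013627 0.10796157 0.07279601] [0.53833409 0.1761316  0.09026467] 0.08591488748988352
[0.46434602 0.13630626] [-0.96554212 -0.26024682]
(205, 172) [0.6437 0.1809 0.0915]
(229, 301) [0.4059 0.12   0.0888]
(219, 240) [0.5148 0.1459 0.0881]
(224, 270) [0.4604 0.1338 0.0847]
(208, 200) [0.5889 0.1704 0.0934]
(208, 196) [0.5968 0.1713 0.0923]
(208, 205) [0.5799 0.1706 0.0903]
(195, 185) [0.6196 0.2005 0.0837]
(226, 190) [0.6101 0.1397 0.0871]
[183.15584416 407.83116883] [0.59682022 0.16987295 0.09282232] [0.60794354 0.18564343 0.09640109]
```

View pics/crop.png

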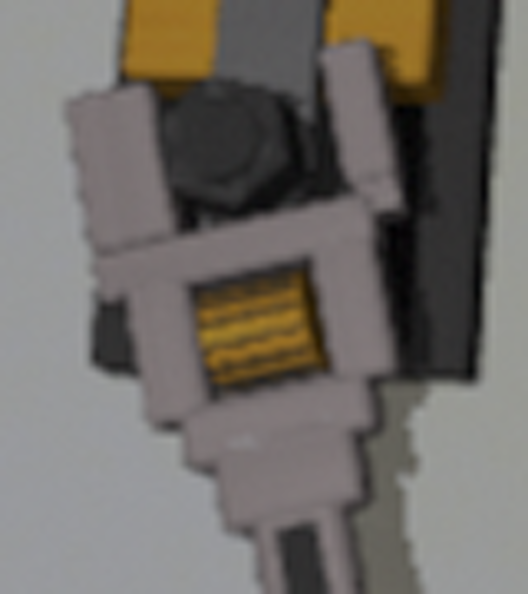

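View pics/crops.png

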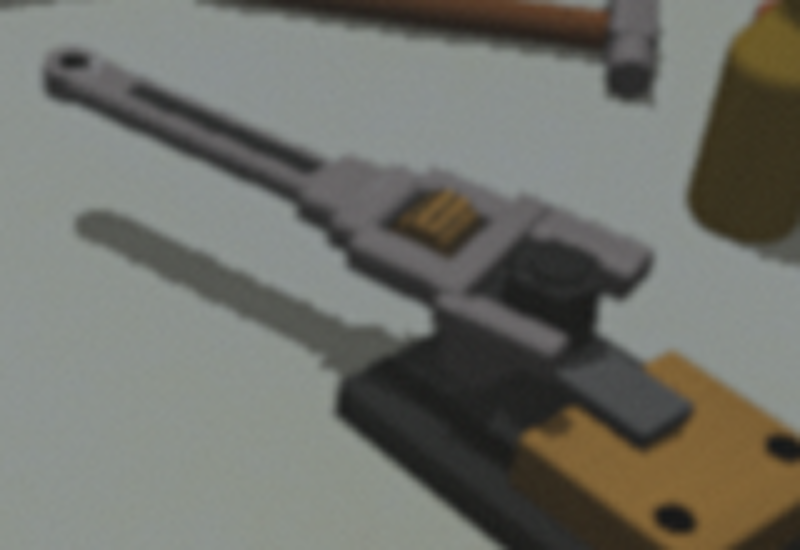

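```bash
cat >> h.py <<'E'
def plane(im,u,v,z):
    K=np.array(im["camera_matrix"]);T=np.linalg.inv(im["view"])
    r=np.stack([(u-K[0,2])/K[0,0],-(v-K[1,2])/K[1,1],-np.ones_like(u,float)],-1)@T[:3,:3].T
    o=T[:3,3]; return o+r*((z-o[2])/r[...,2])[...,None]
def axis(im,top0,seed_lo=(232,290)):
    z=cloud(im)[...,2]; m=((z>0.06)&(z<0.12)).astype(np.uint8)
    return m
E
python3 - <<'E'
from h import *
for n,box in(("top0",(228,292,195,250)),("scene0",(150,190,335,385))):
    im=dict(np.load(n+".npz")); P=cloud(im); z=P[...,2]
    m=((z>0.068)&(z<0.1)); r=np.zeros_like(m); r[box[0]:box[1],box[2]:box[3]]=1; m&=r
    k,l,s,c=cv2.connectedComponentsWithStats(m.astype(np.uint8)); m=l==1+np.argmax(s[1:,4])
    v,u=np.nonzero(m); print(n,len(u),np.median(z[m]))
    q=plane(im,u.astype(float),v.astype(float),0.087)[:,:2]
    L=cv2.fitLine(q.astype(np.float32),cv2.DIST_HUBER,0,1e-3,1e-3).ravel(); d=L[:2]*np.sign(L[0]); print(L,"yaw",np.arctan2(d[1],d[0]))
    w=np.array([.589,.1705]); nrm=np.array([-d[1],d[0]]); print("worm off axis",(w-L[2:])@nrm, "width",np.ptp((q-L[2:])@nrm), "nut off",(np.array([.644,.181])-L[2:])@nrm)
E
```

```text
top0 1042 0.08584801764280992
[0.9615004  0.27480352 0.47996548 0.13989313] yaw 0.27838537
worm off axis -0.0005345518641977732 width 0.03476106525010585 nut off -0.005552991157105518
scene0 604 0.08563507095226086
[0.9907278  0.13586198 0.48110393 0.1344824 ] yaw 0.13628346
worm off axis 0.0210246644248801 width 0.04922117815918125 nut off 0.023954897352083254
```

```bash
cat >> h.py <<'E'
W=np.array([.589,.1705]); PSI=.278
def quat(psi): return [0,-np.sin(psi/2),np.cos(psi/2),0]
def wp(x,y,z,psi=PSI,o=W):
    c,s=np.cos(psi),np.sin(psi); return [o[0]+c*x-s*y,o[1]+s*x+c*y,z]
def fw():
    f=np.array(state()["ft_force"]);c,s=np.cos(PSI),np.sin(PSI)
    return np.array([c*f[0]+s*f[1],-s*f[0]+c*f[1],f[2]]).round(1)
E
python3 - <<'E'
from h import *
close()
move_to(wp(12,0,.15) if 0 else wp(.012,0,.14),quat(PSI))
move_l(wp(.012,0,.110),.1)
f0=fw();print(f0,state()["ee_pos"])
z=.110
while z>.092:
    z-=.0015; move_l(wp(.012,0,z),.05); f=fw(); 
    if f[2]-f0[2]>4: break
print("touch",z,f,state()["ee_pos"],state()["finger_gap"],state()["time"])
E
```

```text
[0.3 0.9 0.9] [0.60006891 0.17400606 0.10926096]
touch 0.09949999999999999 [-0.8  0.6  7. ] [0.6010472  0.17387864 0.10085547] 0.00047942502351763913 5.7167
```

```bash
cat >> h.py <<'E'
def stroke(zp,a=.012,b=-.014,n=6):
    move_l(wp(a,0,zp),.05); L=[fw()]
    for x in np.linspace(a,b,n+1)[1:]:
        move_l(wp(x,0,zp),.04); L.append(fw())
    print("stroke",zp,[tuple(l) for l in L],state()["ee_pos"].round(4),state()["time"])
    move_l(wp(b,0,.112),.1); 
E
python3 - <<'E'
from h import *
stroke(.0955)
move_l(wp(-.014,0,.17),.2)
move_to([.42,.37,.25],quat(PSI))
im=get_image("top");cv2.imwrite("pics/top1.png",im["frame"]);cv2.imwrite("pics/crop1.png",cv2.resize(im["frame"][150:240,170:250],None,fx=6.6,fy=6.6,interpolation=cv2.INTER_CUBIC))
E
```

```text
stroke 0.0955 [(np.float64(-0.5), np.float64(0.8), np.float64(11.1)), (np.float64(0.4), np.float64(0.9), np.float64(10.6)), (np.float64(-0.0), np.float64(0.6), np.float64(10.7)), (np.float64(-0.3), np.float64(0.8), np.float64(10.2)), (np.float64(-0.4), np.float64(2.3), np.float64(10.5)), (np.float64(-0.8), np.float64(1.1), np.float64(10.1)), (np.float64(-1.8), np.float64(0.7), np.float64(7.2))] [0.576  0.1672 0.0974] 7.5167
```

View pics/crop1.png

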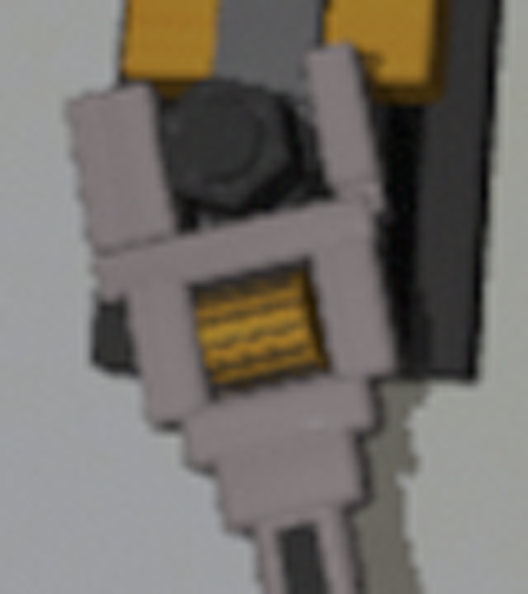

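The jaw moved left by about 16 crop pixels (roughly 4.5 mm), so the drive works. A gap is still left at crop x of about 305, so I'll do more strokes.

```bash
python3 - <<'E'
from h import *
move_to(wp(.012,0,.13),quat(PSI))
for k in range(3):
    move_l(wp(.012,0,.112),.15); stroke(.0945)
move_l(wp(-.014,0,.17),.2)
move_to([.42,.37,.25],quat(PSI))
im=get_image("top");np.savez("top2.npz",**im);cv2.imwrite("pics/top2.png",im["frame"]);cv2.imwrite("pics/crop2.png",cv2.resize(im["frame"][150:240,170:250],None,fx=6.6,fy=6.6,interpolation=cv2.INTER_CUBIC))
E
```

```text
stroke 0.0945 [(np.float64(-0.6), np.float64(0.7), np.float64(11.8)), (np.float64(5.6), np.float64(1.2), np.float64(10.9)), (np.float64(5.0), np.float64(1.6), np.float64(10.1)), (np.float64(5.9), np.float64(1.1), np.float64(10.0)), (np.float64(6.4), np.float64(0.3), np.float64(10.5)), (np.float64(5.3), np.float64(0.4), np.float64(9.8)), (np.float64(0.8), np.float64(0.2), np.float64(8.5))] [0.5773 0.1672 0.0975] 12.8083
stroke 0.0945 [(np.float64(-0.7), np.float64(-0.0), np.float64(12.3)), (np.float64(4.0), np.float64(0.3), np.float64(11.1)), (np.float64(5.6), np.float64(0.4), np.float64(9.8)), (np.float64(5.7), np.float64(0.8), np.float64(11.2)), (np.float64(5.8), np.float64(0.1), np.float64(10.5)), (np.float64(3.8), np.float64(0.3), np.float64(10.6)), (np.float64(1.1), np.float64(-0.2), np.float64(8.6))] [0.5767 0.167  0.0971] 15.5083
stroke 0.0945 [(np.float64(-0.6), np.float64(-0.0), np.float64(12.9)), (np.float64(2.7), np.float64(0.9), np.float64(11.6)), (np.float64(5.1), np.float64(0.7), np.float64(10.3)), (np.float64(6.4), np.float64(0.2), np.float64(11.3)), (np.float64(5.6), np.float64(0.9), np.float64(10.4)), (np.float64(4.5), np.float64(0.3), np.float64(10.3)), (np.float64(1.1), np.float64(0.2), np.float64(8.7))] [0.5767 0.167  0.0971] 18.2083
```

View pics/crop2.png

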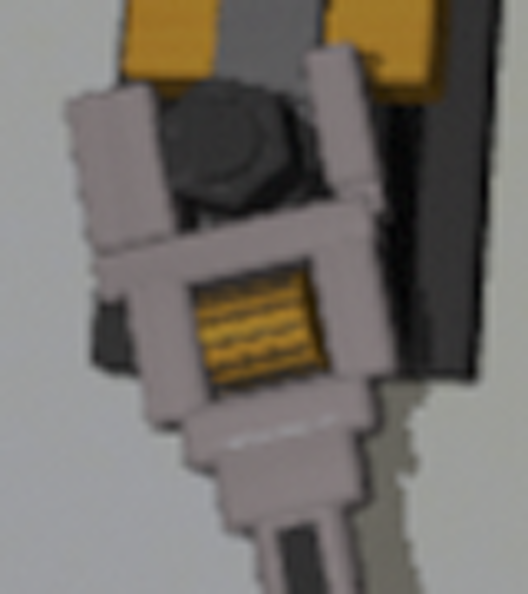

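```bash
python3 - <<'E'
from h import *
a=dict(np.load("top0.npz"));b=dict(np.load("top2.npz"))
c,s=np.cos(PSI),np.sin(PSI)
# resample to wrench-aligned plane at jaw height, 0.25mm px
z=.087;K=a["camera_matrix"];V=a["view"]
def rect(im,z):
    X=np.arange(-.04,.10,.00025);Y=np.arange(.05,-.05,-.00025)
    yy,xx=np.meshgrid(Y,X[::-1]);p=np.stack([W[0]+c*xx-s*yy,W[1]+s*xx+c*yy,np.full_like(xx,z),np.ones_like(xx)],-1)@V.T
    u=K[0,0]*p[...,0]/-p[...,2]+K[0,2];v=K[1,1]*-p[...,1]/-p[...,2]+K[1,2]
    return cv2.remap(im["frame"],u.astype(np.float32),v.astype(np.float32),cv2.INTER_CUBIC)
A,B=rect(a,z),rect(b,z); cv2.imwrite("pics/rect.png",np.hstack([A,B]))
g=lambda I:cv2.cvtColor(I,cv2.COLOR_BGR2GRAY).astype(float)
# x=50..75mm => jaws. rows=(100-x)/.25
for x in(.050,.056,.062,.068):
    r=int((.10-x)/.00025)
    for I in(A,B):
        p=g(I)[r-6:r+7].mean(0); d=np.gradient(cv2.GaussianBlur(p[None],(0,0),4).ravel())
        pk=[i for i in range(3,len(d)-3) if abs(d[i])==abs(d[i-3:i+4]).max() and abs(d[i])>.8]
        print(x,[(round(50-i*.25,1),round(d[i],1)) for i in pk])
E
```

```text
0.05 [(42.0, np.float64(-2.8)), (17.5, np.float64(-4.5)), (-7.8, np.float64(0.9)), (-18.8, np.float64(-2.0)), (-23.0, np.float64(2.1)), (-26.8, np.float64(-1.4)), (-33.2, np.float64(5.7)), (-48.0, np.float64(-4.5))]
0.05 [(42.0, np.float64(-2.9)), (17.5, np.float64(-4.4)), (-7.8, np.float64(0.9)), (-18.8, np.float64(-1.9)), (-22.8, np.float64(1.9)), (-27.8, np.float64(5.1)), (-43.5, np.float64(-5.0))]
0.056 [(43.0, np.float64(-2.8)), (17.5, np.float64(-4.4)), (-18.8, np.float64(-1.9)), (-22.8, np.float64(2.1)), (-26.5, np.float64(-1.1)), (-32.8, np.float64(5.7)), (-48.0, np.float64(-4.4))]
0.056 [(42.8, np.float64(-2.9)), (17.5, np.float64(-4.7)), (-19.0, np.float64(-2.2)), (-22.8, np.float64(2.1)), (-28.5, np.float64(5.4)), (-43.2, np.float64(-5.2)), (-48.2, np.float64(-1.0))]
0.062 [(41.5, np.float64(-2.7)), (17.8, np.float64(-4.4)), (-19.2, np.float64(-2.4)), (-23.8, np.float64(4.4)), (-28.8, np.float64(-3.8)), (-33.5, np.float64(5.7)), (-48.0, np.float64(-4.6))]
0.062 [(41.8, np.float64(-2.7)), (17.5, np.float64(-4.4)), (-19.0, np.float64(-2.7)), (-23.8, np.float64(4.3)), (-29.2, np.float64(2.9)), (-43.2, np.float64(-4.7))]
0.068 [(42.5, np.float64(-2.9)), (17.2, np.float64(-4.3)), (-18.0, np.float64(-1.4)), (-23.0, np.float64(2.3)), (-29.8, np.float64(-3.8)), (-33.5, np.float64(5.7)), (-48.0, np.float64(-3.8))]
0.068 [(42.5, np.float64(-2.9)), (17.2, np.float64(-4.6)), (-18.0, np.float64(-1.2)), (-22.8, np.float64(2.4)), (-29.0, np.float64(2.3)), (-43.2, np.float64(-4.8)), (-48.0, np.float64(3.2))]
```

View pics/rect.png

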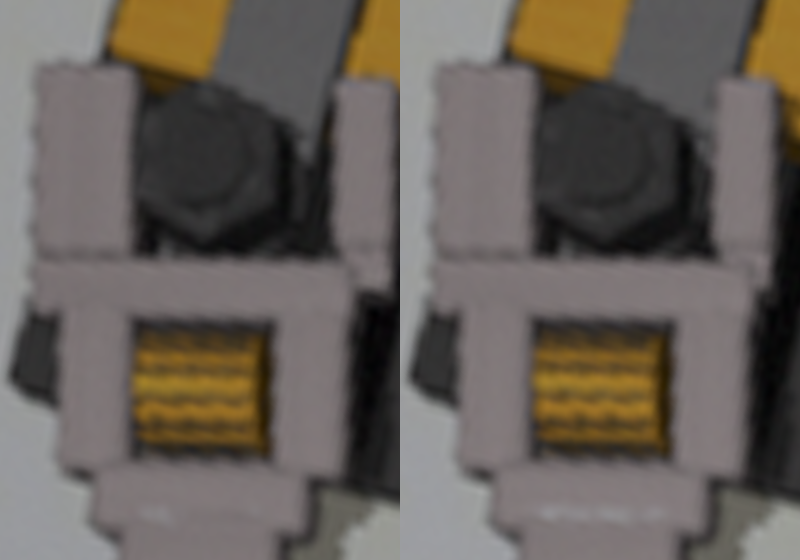

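The jaw has moved about 4.7 mm in total, and strokes 2–4 slipped at about 6 N with only ~11 N of press. That could be the stop or too little pressure, so I'll press harder and re-measure.

```bash
cat >> h.py <<'E'
def jaw(im):
    c,s=np.cos(PSI),np.sin(PSI);K=im["camera_matrix"];V=im["view"]
    X=np.arange(-.04,.10,.00025);Y=np.arange(.05,-.06,-.00025)
    yy,xx=np.meshgrid(Y,X[::-1]);p=np.stack([W[0]+c*xx-s*yy,W[1]+s*xx+c*yy,np.full_like(xx,.087),np.ones_like(xx)],-1)@np.array(V).T
    u=K[0,0]*p[...,0]/-p[...,2]+K[0,2];v=K[1,1]*-p[...,1]/-p[...,2]+K[1,2]
    R=cv2.remap(im["frame"],u.astype(np.float32),v.astype(np.float32),cv2.INTER_CUBIC)
    G=cv2.GaussianBlur(cv2.cvtColor(R,cv2.COLOR_BGR2GRAY).astype(float),(0,0),4)
    r=int((.10-.058)/.00025); d=np.gradient(G[r-20:r+21].mean(0))
    i=130+np.argmin(d[130:]*0+ -d[290:360].max()) if 0 else 290+np.argmax(d[290:360]); j=i+np.argmin(d[i:])
    return 50-i*.25,50-j*.25,R
E
python3 - <<'E'
from h import *
for n in("top0","top2"): print(jaw(dict(np.load(n+".npz")))[:2])
move_to(wp(.012,0,.13),quat(PSI))
for zp in(.091,.089):
    move_l(wp(.012,0,.112),.15); stroke(zp,a=.011,b=-.011,n=4)
move_l(wp(-.014,0,.17),.2)
move_to([.42,.37,.25],quat(PSI))
im=get_image("top");np.savez("top3.npz",**im);print(jaw(im)[:2]);cv2.imwrite("pics/rect3.png",jaw(im)[2])
im=get_image("scene");cv2.imwrite("pics/crops3.png",cv2.resize(im["frame"][140:250,320:480],None,fx=5,fy=5,interpolation=cv2.INTER_CUBIC))
E
```

```text
(np.float64(-33.25), np.float64(-48.5))
(np.float64(-28.5), np.float64(-43.5))
stroke 0.091 [(np.float64(1.0), np.float64(0.3), np.float64(15.9)), (np.float64(6.4), np.float64(1.8), np.float64(13.8)), (np.float64(7.8), np.float64(0.7), np.float64(13.6)), (np.float64(8.8), np.float64(0.5), np.float64(12.8)), (np.float64(6.3), np.float64(0.3), np.float64(13.6))] [0.5827 0.1688 0.0967] 23.1583
stroke 0.089 [(np.float64(1.7), np.float64(1.1), np.float64(18.3)), (np.float64(4.2), np.float64(1.2), np.float64(18.4)), (np.float64(9.8), np.float64(0.5), np.float64(15.8)), (np.float64(8.9), np.float64(0.4), np.float64(16.1)), (np.float64(7.8), np.float64(0.2), np.float64(15.3))] [0.583  0.1688 0.0954] 25.5583
(np.float64(-28.5), np.float64(-43.25))
```

View pics/crops3.png

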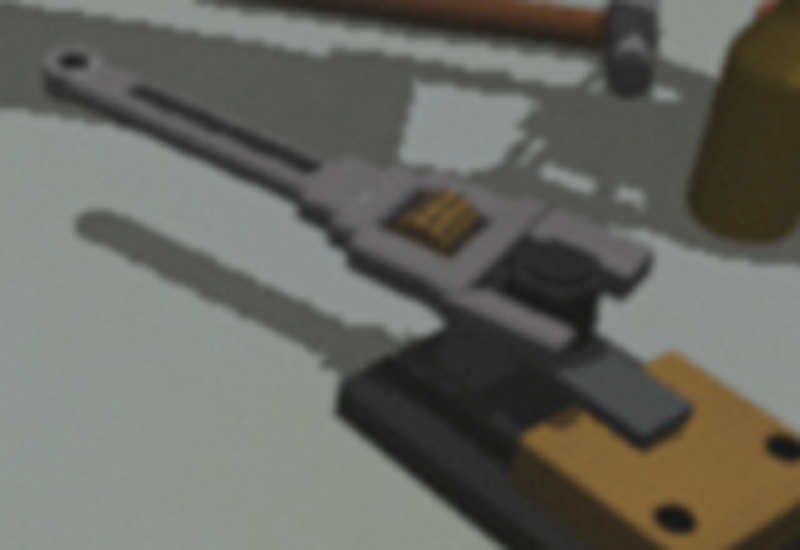

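Pressing at about 18 N still gives no jaw motion, and the drag force scales with the press. Stroke 1 rolled freely at about 0 N. So the jaw is at its stop: measured travel is 4.7–5.2 mm, which fits a start near 2.5 mm. In the scene view the jaw lies close against the nut. Now I'll swing.

```bash
cat >> h.py <<'E'
N=np.array(wp(.056,0,0)[:2])
def hp(th,off,z): return wp(-.185,-off,z,PSI-th,N)
E
python3 - <<'E'
from h import *
move_to(hp(-.06,.029,.2),quat(PSI+.06))
move_l(hp(-.06,.029,.074),.15)
f0=np.array(state()["ft_force"]);print(f0.round(1),state()["ee_pos"].round(4))
for th in np.arange(-.04,.20,.03):
    psi=PSI-th; move_l(hp(th,.0275,.074),.05,quat(psi))
    f=np.array(state()["ft_force"])-f0; ey=np.array([-np.sin(psi),np.cos(psi)])
    print(round(th,2),(f[:2]@ey).round(1),f.round(1),state()["time"])
    if abs(f).max()>22: break
im=get_image("top");cv2.imwrite("pics/top4.png",im["frame"])
E
```

```text
[-0.5 -0.2  0.6] [0.4786 0.0974 0.0752]
-0.04 1.5 [ 0.4  1.7 -0.3] 29.8667
-0.01 -0.1 [ 0.2 -0.  -1.2] 30.125
0.02 -0.5 [ 0.7 -0.4 -0.4] 30.3833
0.05 -1.4 [ 0.7 -1.3 -0.6] 30.6417
0.08 -4.2 [ 1.5 -4.  -1. ] 30.9
0.11 -4.3 [ 1.3 -4.1 -0.8] 31.1583
0.14 -4.0 [ 2.  -3.8 -0.1] 31.4167
0.17 -4.2 [ 2.6 -4.  -1.1] 31.675
0.2 -4.2 [ 2.4 -4.  -2.1] 31.9333
```

View pics/top4.png

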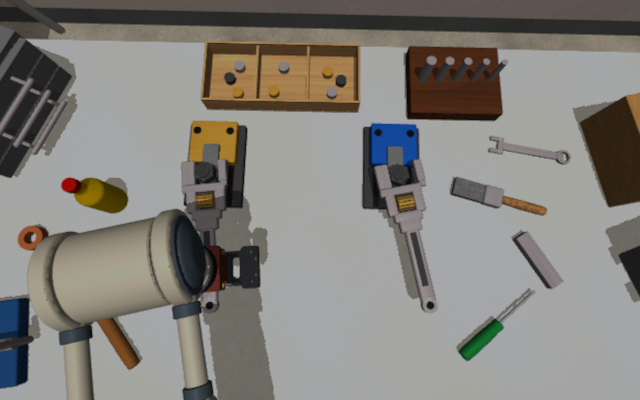

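The handle is turning clockwise (its end is now at (209,304)) at about 4 N, and the blue wrench hasn't moved. I'll carry on to the stop.

```bash
python3 - <<'E'
from h import *
f0=np.array([-.5,-.2,.6])
for th in np.arange(.23,.78,.025):
    psi=PSI-th; move_l(hp(th,.0275,.074),.05,quat(psi))
    f=np.array(state()["ft_force"])-f0; ey=np.array([-np.sin(psi),np.cos(psi)])
    print(round(th,3),(f[:2]@ey).round(1),f[2].round(1),state()["time"])
    if abs(f).max()>18: break
hold(.3)
print(state()["ft_force"].round(1))
# back off, rise
move_l(hp(th-.12,.03,.074),.1); move_l(hp(th-.12,.03,.2),.2)
move_to([.42,-.02,.28],quat(PSI))
im=get_image("top");np.savez("top5.npz",**im);cv2.imwrite("pics/top5.png",im["frame"]);print(state()["time"])
im=get_image("scene");cv2.imwrite("pics/scene5.png",im["frame"])
E
```

```text
0.23 -3.9 -0.8 32.2417
0.255 -4.0 -0.5 32.4917
0.28 -3.8 -1.0 32.7417
0.305 -4.1 0.3 32.9917
0.33 -4.1 -0.2 33.2417
0.355 -3.3 -2.0 33.4917
0.38 -3.7 -0.5 33.7417
0.405 -3.4 -0.4 33.9917
0.43 -4.1 -1.8 34.2417
0.455 -3.9 -1.4 34.4917
0.48 -4.7 -0.9 34.7417
0.505 -4.6 0.1 34.9917
0.53 -3.0 -0.4 35.2417
0.555 -3.9 -0.7 35.4917
0.58 -3.3 0.2 35.7417
0.605 -3.0 -0.1 35.9917
0.63 -4.0 -0.3 36.2417
0.655 -6.1 -0.6 36.4917
0.68 -8.6 -0.6 36.7417
0.705 -10.9 0.0 36.9917
0.73 -14.2 -0.0 37.2417
0.755 -16.7 1.1 37.4917
[ -7.4 -15.2   0.5]
40.1833
```

View pics/top5.png

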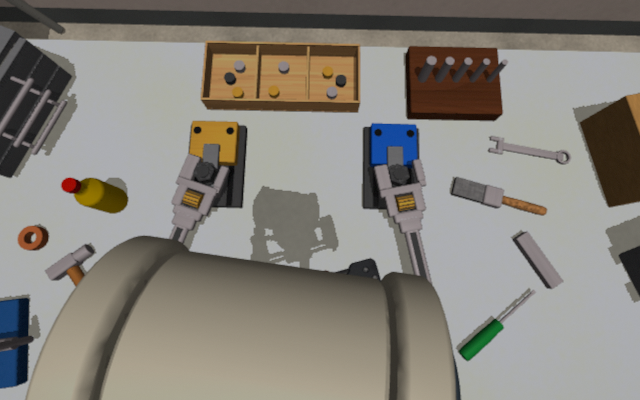

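View pics/scene5.png

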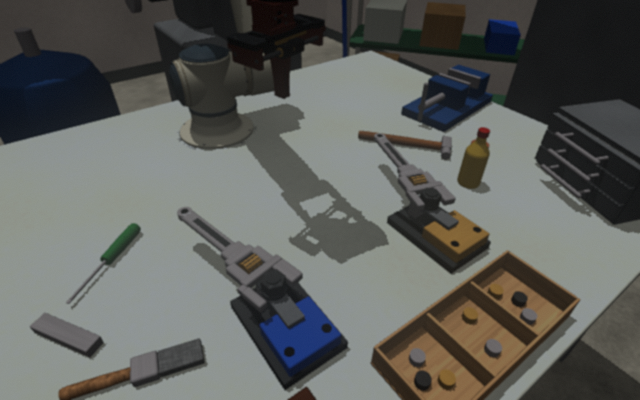

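In the final views the brass wrench is swung clockwise, with its worm at (192,200) and its handle pointing lower-left. The blue wrench is at the same pixels as at the start, and the arm is clear. Handing in.

```bash
python3 - <<'E'
from h import *
print(state()["ft_force"].round(1)); job_done()
E
```

```text
[ 0.4  0.3 -0.1]
the job is handed in; nothing more can be done
```

I closed the jaw of the brass clamp's wrench on its nut, then pushed its handle clockwise to the stop, let go and handed in the job at about 40 s. `job_done()` reports no verdict, so success is judged only from the checks below.

- **Jaw:** the first stroke on the worm moved the jaw about 5 mm. Five more strokes, the last pressing at up to 18 N, only slipped and moved nothing, so I took it as shut. This is the least certain check. The 4.7–5.2 mm I measured only fits a full close if the jaw started near 2.5 mm, the top of its stated range. From above there still seemed to be a gap beside the nut, which I put down to viewing angle.
- **Swing:** the handle turned at a steady 4 N or so. After about 0.57 rad of travel the force climbed to 17 N, which I read as the hard stop. I then backed off and lifted clear.
- **Final images:** the brass wrench stayed swung and the blue wrench looked unmoved, judged by eye. The arm was clear, with wrist force near zero.

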